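Seat a pivot pin in a bicycle rocker link

ROBOT

A 6-joint arm with a two-finger parallel gripper is mounted at the origin on the work surface. World frame = base frame: x ahead of the robot, y to its left, z up, the work surface at z = 0. Lengths are in mm, angles in rad, forces in N, time in s.
With the tool pointing down it reaches from about 225 to 875 mm from the base axis. Payload 3.4 kg.
Tool frame: the origin (TCP) lies midway between the tips of the shut fingers; the grasp point (between the pads) lies 19 mm behind it; z points along the fingers, y is the direction in which the jaws open and shut (so a half turn about z gives the same grasp; the last joint's range is limited). The gripper opens to 85 mm and grips with 20 to 120 N. Pads are 22 mm wide; open, the fingers measure 114 mm over their backs; the gripper's body (76 mm by 85 mm) begins 54 mm behind the grasp point. The pads swing forward as they close: fully open they stand 13 mm farther back than shut.
Start: joints at [-1.45, 0.276, 1.505, -0, 1.361, -0.121], TCP at [137.681, -558.307, 231.328] pointing down, gripper open.
Joint ranges: [-2.89, 2.89], [-0.75, 2.08], [0.22, 2.7], [-1.18, 4.32], [0.11, 2.71], [-2.7, 2.7]. Speed limits (rad/s): [2.57, 2.57, 3.14, 3.14, 3.14, 3.14].

INTERFACE

Orientations are given as a unit quaternion [x, y, z, w].
In Python, from cell import observe, get_image, camera_params, finish_job gives the robot as it stands.
- The arm moves only by the shell command python3 -m jog 'ROWS' [FORCE]. ROWS is a JSON object of lists of equal length, an entry for each row: "offset": the shift along the tool's x, y, z in units of 300 mm (1.0 is 300 mm), a list of three; "rotation": the turn, a rotation vector about the tool's x, y, z in units of 60 degrees (1.0 is 60 degrees), a list of three; "jaw": the finger opening in mm, from 0 to 85.4. A call has exactly 10 rows; each row is the pose to reach, as a shift and turn from the pose commanded when the call began, along the tool's axes at that moment; what a row does not reach only later rows make up. A row lasts 1/10 s, in which the tool goes at most 50 mm and 8.59 degrees, less where a joint would pass 70% of its speed; a pose out of reach is approached as far as the arm can. A call with a number of a shift or a turn outside -1 to 1 is refused whole. A call with a gripper value outside its range is refused whole. The fingers move at their own pace and stop on an object; FORCE is the grip in N (left out, the last holds). Time passes only in rows, so rows that repeat a pose let the fingers close, or fill a call up. It gives the time, the measured TCP pose, the force and the opening at its end, in the units of the state.
- observe(): the state, without advancing time (a new reading comes with each control period).
- get_image(name): name is "scene" or "top"; returns (picture, depth): 420x560x3 uint8, red, green, blue; 420x560 float32, mm along the optical axis (not along the pixel's ray), 0 where there is no reading.
- camera_params(name): a dict with "mtx" (3x3 intrinsics, pixels), "position" and "rotation" of the camera in the world. Camera axes: x right, y up, looking along -z (the intrinsics and any distortion apply to the point x, -y, -z); pixel columns grow to the right and rows downward; lengths in mm; the calibration is good to about 2 mm. A picture is of the moment at which its call begins. camera_params takes no time and is no camera call.
- finish_job(): hands the job in, once; it reports no verdict.
The state is a dict: "time": time; "joint_positions": joint angles; "dq": joint speeds; "joint_efforts": joint torques, N m; "position": TCP position; "tool_rot": TCP orientation; "wrist_force": force on the tool from outside, world axes, zero at the start; "wrist_torque": the same for the moment, N m; "gripper_width": finger opening in mm.
Only numpy, scipy, OpenCV 4.12 (cv2) and the standard library are available. Lean on these libraries where they do the work, as an engineer would, in place of code of your own. Each camera call takes 0.05 s, during which the arm holds its last target. There are 200 camera calls.

TASK

Take the orange-topped pivot pin out of the wooden rack, bring it foot-down onto the round boss of the aluminium rocker link in the fixture, feel lightly for its blind bore (no lead-in chamfer, not exactly where the fixture says) and press the pin straight in until its flange sits flush on the boss, then let go. Never lean on the link with more than about 30 N, and leave the blue-topped spare pin in the rack and the tin, tape roll and screwdriver where they are.

Things in the scene. Friction and masses are not known exactly. Their poses are not given: they have to be found in the camera images.
- pin: The pin to fit: steel shank 16 mm diameter, 25 mm long, square-cut foot; then a flange 32 mm diameter, 4 mm thick; then an orange grip block 20 x 20 mm, 38 mm tall. About 0.1 kg. Origin at the foot's centre, z up the shank, x and y square to the block's faces. Starts upright in a rack hole, flange on the rack's top, foot 9 mm above the bench.
- pin_grip (a point): A good grasp height on the pin's orange block: on the axis, 52 mm above the foot (23 mm above the flange's upper side), axes as the pin's.
- spare: Bystander: an identical pin with a blue grip block, in the other rack hole. Origin and axes as for the pin.
- rack: Dark wooden rack fixed to the bench, 60 x 150 x 34 mm tall, with two loose blind holes (18 mm) 38 mm either side of its centre along its y. Origin at the centre of its underside.
- fixture: Dark steel base 170 x 150 x 12 mm fixed to the bench, with blue jaws 42 mm high at 58 mm either side along its y. Between them a rocker link with an eccentric round boss is clamped by hand: aluminium boss 56 mm diameter, flat upper face 60 mm above the bench, and two arms up to 38 mm high along the fixture's x. Origin at the centre of its underside.
- bore_nominal (a point): The boss's turning axis (nominal bore mouth), level with its face, z up. The true bore (dark round vertical blind hole, 17.5 mm diameter, sharp edge, no chamfer, the only hole in that face) is in the boss's middle, which is set eccentric: 3 to 5.5 mm from this point in any direction, different each time, not measured. When home, the pin's foot is 25 mm below this point's height.
- plug (a joint): How far (m) the black plug in the bore has been pushed down: 0 at the start, its top 6 mm below the boss's face; 0.019 when the pin is home; its travel ends at 0.022. It holds by friction, moves down ahead of the pin with about 8 N, and does not spring back.
- tin: Bystander: can 60 mm diameter, 55 mm tall, green band. Origin at the centre of its underside.
- tape: Bystander: green roll of tape, 90 mm outside diameter, 24 mm tall, lying flat. Origin at the centre of its underside.
- driver: Bystander: screwdriver with a red handle lying on the bench along its own x.

How it is judged:
By the outcome, as a careful person would: the job done as asked, in the order asked, and still so for the second after the job is handed in, with the robot touching nothing.
It also fails if it takes over 72 s, if anything falls off the work surface, if the arm or the gripper's body presses on something with over 40 N, if the wrist force passes 120 N, or if a joint passes its speed limit or range.

## Working session

There is one attempt and no reset: what is moved stays moved. The work goes in short steps, Python scripts to look and compute and a shell command to move; the robot and the scene stay as the last step left them, time stands still between calls to the robot, and variables do not carry over. Pictures are saved under pics/ and viewed, about 8 in all and at most 12, crops included, and the job is handed in when it is done.

```bash
ls; mkdir -p pics; cat > h.py <<'E'
import numpy as np, cv2
from cell import observe, get_image, camera_params, finish_job
from scipy.spatial.transform import Rotation as R
def Rc(p):
    r=np.array(p["rotation"],float)
    return r if r.shape==(3,3) else R.from_quat(r).as_matrix()
def px2w(name,u,v,z):
    p=camera_params(name);K=np.array(p["mtx"]);d=np.linalg.inv(K)@[u,v,1]
    d=Rc(p)@np.array([d[0],-d[1],-d[2]]);c=np.array(p["position"])
    return c+d*(z-c[2])/d[2]
def w2px(name,P):
    p=camera_params(name);q=Rc(p).T@(np.array(P)-p["position"])
    a=np.array(p["mtx"])@[q[0],-q[1],-q[2]];return a[:2]/a[2]
def snap(name,fn,crop=None,s=1):
    im,d=get_image(name);np.save('/tmp/d_%s.npy'%name,d);cv2.imwrite('/tmp/%s.png'%name,im[...,::-1])
    if crop: u0,v0,u1,v1=crop;im=im[v0:v1,u0:u1]
    cv2.imwrite('pics/'+fn,cv2.resize(im[...,::-1],None,fx=s,fy=s,interpolation=cv2.INTER_CUBIC));return d
E
python3 - <<'E'
from h import *
for n in("scene","top"):
    snap(n,n+"0.png");print(camera_params(n))
print(observe())
E
```

```text
pics
{'mtx': array([[450.65310425,   0.        , 280.98264199],
       [  0.        , 450.65310425, 204.57827218],
       [  0.        ,   0.        ,   1.        ]]), 'position': array([ 961.07246307, -259.76931396,  755.8441356 ]), 'rotation': array([0.24946913, 0.15097174, 0.49582287, 0.81800512])}
{'mtx': array([[476.23614215,   0.        , 278.99115445],
       [  0.        , 476.23614215, 208.69883425],
       [  0.        ,   0.        ,   1.        ]]), 'position': array([397.651594  , -30.94062646, 970.46712823]), 'rotation': array([-0.06655648,  0.05717533,  0.71070405, -0.69799783])}
{'time': 0.1, 'joint_positions': array([-1.45001199e+00,  2.76538856e-01,  1.50600948e+00,  2.40239864e-05,
        1.36073611e+00, -1.21016411e-01]), 'dq': array([ 0.00166212, -0.00129418, -0.00393537, -0.00078759,  0.00013919,
        0.00045655]), 'joint_efforts': array([ 1.18275115e-03, -4.17699730e+01, -2.46404743e+01, -2.31650183e-04,
        5.81031956e-03,  3.18973093e-06]), 'position': array([ 137.61988317, -557.7906683 ,  230.52100853]), 'tool_rot': array([ 9.92700396e-01,  1.20603518e-01,  1.18439828e-05, -8.45895056e-04]), 'wrist_force': array([-0.40897113,  0.46074608, -0.48156686]), 'wrist_torque': array([-0.03962689, -0.05441701,  0.03407472]), 'gripper_width': 85.15801364988855}
```

View pics/top0.png

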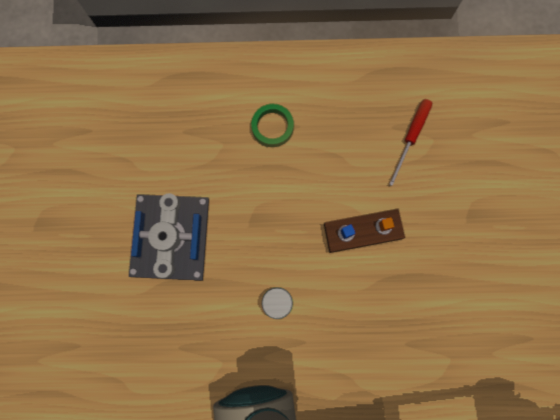

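View pics/scene0.png

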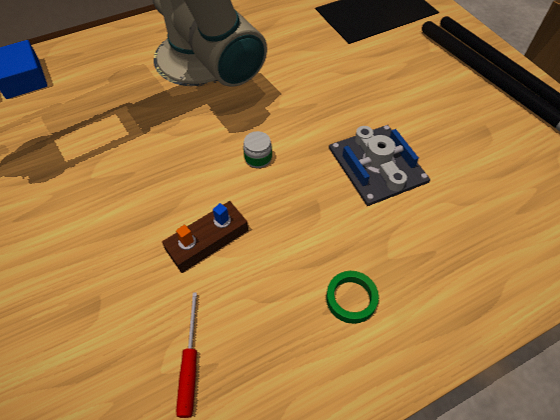

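The top view shows the rack at (364,231) with the orange pin at (387,225) and the spare at (347,231). The fixture is near (170,237), with the bore at about (162,236). I'll enlarge both.

```bash
python3 - <<'E'
from h import *
im=cv2.imread('/tmp/top.png')
a=cv2.resize(im[190:285,125:215],None,fx=6,fy=6,interpolation=cv2.INTER_CUBIC)[:570,:]
b=cv2.resize(im[200:260,318:410],None,fx=6,fy=6,interpolation=cv2.INTER_CUBIC)
cv2.imwrite('pics/fx.png',a);cv2.imwrite('pics/rk.png',b)
for n,u,v,z in[('top',162,236,60),('top',387,224,76),('top',347,231,76),('scene',381,145,60),('scene',184,232,76),('top',277,303,55),('top',272,125,24)]: print(n,u,v,px2w(n,u,v,z).round(1))
E
```

```text
top 162 236 [509.8 206.4  60. ]
top 387 224 [ 522.8 -224.    76. ]
top 347 231 [ 510.9 -148.    76. ]
scene 381 145 [511.1 205.8  60. ]
scene 184 232 [ 528.9 -224.9   76. ]
top 277 303 [379.3 -13.3  55. ]
top 272 125 [742.7  -8.1  24. ]
```

View pics/fx.png

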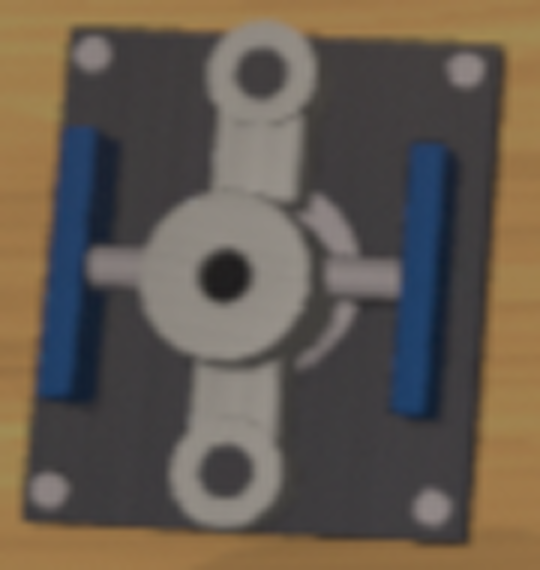

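View pics/rk.png

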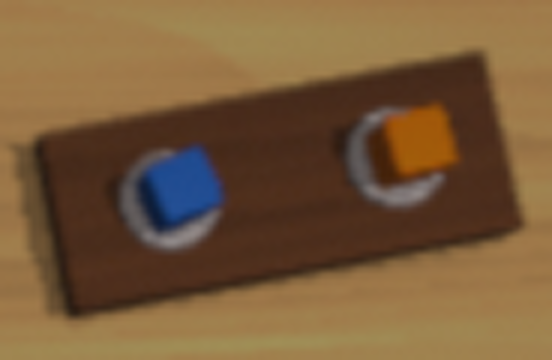

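```bash
python3 - <<'E'
from h import *
def P(o,x,y): return o[0]+(x+.5)/6-.5,o[1]+(y+.5)/6-.5
bo=P((125,190),225,275)
print('bore',px2w('top',*bo,60))
c=[P((318,200),*q) for q in[(383,110),(444,103),(459,163),(395,178)]]
W=np.array([px2w('top',*q,76)for q in c]);print('top face',W.round(1),W.mean(0))
for i in range(4):
    e=W[(i+1)%4]-W[i];print(np.linalg.norm(e[:2]).round(1),np.degrees(np.arctan2(e[1],e[0]))%90)
print('flange',px2w('top',*P((318,200),398,157),38))
r=[px2w('top',*P((318,200),*q),34)for q in[(42,138),(484,52),(524,228),(72,315)]];print(np.array(r).round(1),np.mean(r,0))
im=cv2.imread('/tmp/scene.png')
# joint crop of scene: fixture & pin
a=cv2.resize(im[125:175,345:420],None,fx=8,fy=8,interpolation=cv2.INTER_CUBIC)[:, :600]
b=cv2.resize(im[215:265,160:235],None,fx=8,fy=8,interpolation=cv2.INTER_CUBIC)
cv2.imwrite('pics/sc.png',np.vstack([a,b])[:800,:600][::1])
E
python3 -c "
import cv2;a=cv2.imread('pics/sc.png');cv2.imwrite('pics/sc.png',cv2.resize(a,None,fx=.75,fy=.75))"
```

```text
bore [510.95665872 206.2775359   60.        ]
top face [[ 534.6 -214.1   76. ]
 [ 536.5 -233.5   76. ]
 [ 517.3 -237.1   76. ]
 [ 512.9 -216.7   76. ]] [ 525.32473897 -225.35471981   76.        ]
19.4 5.525940132286593
19.5 10.621891828623802
20.8 12.149934821067589
21.9 6.809919030317253
flange [ 524.73472962 -225.99109876   38.        ]
[[ 533.8 -109.8   34. ]
 [ 559.9 -257.2   34. ]
 [ 501.  -266.7   34. ]
 [ 475.2 -117.7   34. ]] [ 517.46946271 -187.86510813   34.        ]
```

View pics/sc.png

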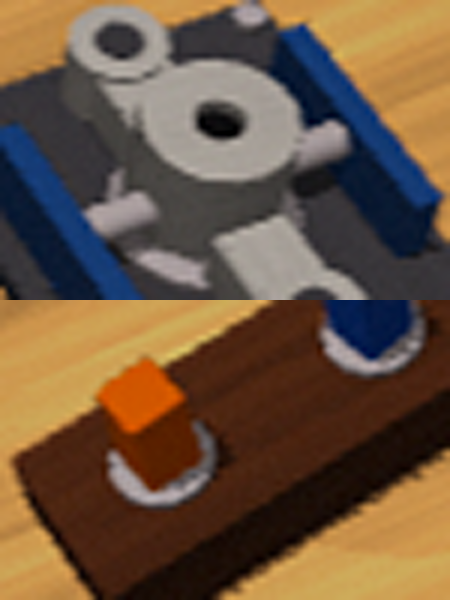

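```bash
cat >> h.py <<'E'
def plan(x,y,z,yaw,cmd=None):
    o=observe();p=np.array(o["position"]);r=R.from_quat(o["tool_rot"])
    t=R.from_euler('z',yaw,degrees=True)*R.from_euler('x',180,degrees=True)
    off=r.inv().apply(np.array([x,y,z])-p)/300;rv=(r.inv()*t).as_rotvec()/np.radians(60)
    print('t',round(o["time"],2),'pos',p.round(1),'F',np.round(o["wrist_force"],1),'w',round(o["gripper_width"],1),'off',off.round(4),'rot',rv.round(4))
E
python3 -c "
from h import *
plan(525,-225.7,130,9); plan(331,-392,200,9)"
```

```text
t 0.1 pos [ 137.6 -557.8  230.5] F [-0.4  0.5 -0.5] w 85.2 off [ 1.5187 -0.765   0.3367] rot [-0.0016 -0.0001  0.0809]
t 0.1 pos [ 137.6 -557.8  230.5] F [-0.4  0.5 -0.5] w 85.2 off [ 0.7582 -0.382   0.1025] rot [-0.0016 -0.0001  0.0809]
```

```bash
python3 -m jog '{"offset":[[0.1,-0.05,0.01],[0.25,-0.12,0.03],[0.4,-0.2,0.05],[0.55,-0.27,0.07],[0.7,-0.35,0.09],[0.8,-0.4,0.1],[0.9,-0.45,0.12],[0.97,-0.48,0.13],[1,-0.5,0.14],[1,-0.5,0.14]],"rotation":[[0,0,0.08],[0,0,0.08],[0,0,0.08],[0,0,0.08],[0,0,0.08],[0,0,0.08],[0,0,0.08],[0,0,0.08],[0,0,0.08],[0,0,0.08]],"jaw":[50,50,50,50,50,50,50,50,50,50]}' 60
python3 -c "
from h import *
plan(525,-225.7,110,9)"
```

```text
time: 1.1
position: [393.2, -339.7, 188.6]
tool_rot: [0.997, 0.08, -0.001, -0.001]
wrist_force: [0.3, -0.2, -0.3]
gripper_width: 49.8
t 1.1 pos [ 393.2 -339.7  188.6] F [ 0.3 -0.2 -0.3] w 49.8 off [ 0.4947 -0.3046  0.2619] rot [-0.0013  0.001   0.003 ]
```

```bash
python3 -m jog '{"offset":[[0.1,-0.06,0.05],[0.2,-0.12,0.1],[0.3,-0.18,0.15],[0.38,-0.23,0.2],[0.44,-0.27,0.23],[0.48,-0.295,0.25],[0.495,-0.305,0.26],[0.495,-0.305,0.262],[0.495,-0.305,0.262],[0.495,-0.305,0.262]],"rotation":[[0,0,0.003],[0,0,0.003],[0,0,0.003],[0,0,0.003],[0,0,0.003],[0,0,0.003],[0,0,0.003],[0,0,0.003],[0,0,0.003],[0,0,0.003]],"jaw":[50,50,50,50,50,50,50,50,50,50]}'
python3 -c "
from h import *
snap('scene','s1.png',(130,150,290,280),5)
plan(525,-225.7,43,9)"
```

```text
time: 2.1
position: [524.9, -228.1, 111.3]
tool_rot: [0.997, 0.077, 0.0, 0.0]
wrist_force: [0.5, -1.3, 0.7]
gripper_width: 49.9
t 2.15 pos [ 524.9 -228.   111.3] F [-0.5 -0.4 -0.1] w 49.8 off [ 0.0014 -0.0078  0.2275] rot [ 0.0008 -0.0004 -0.0031]
```

View pics/s1.png

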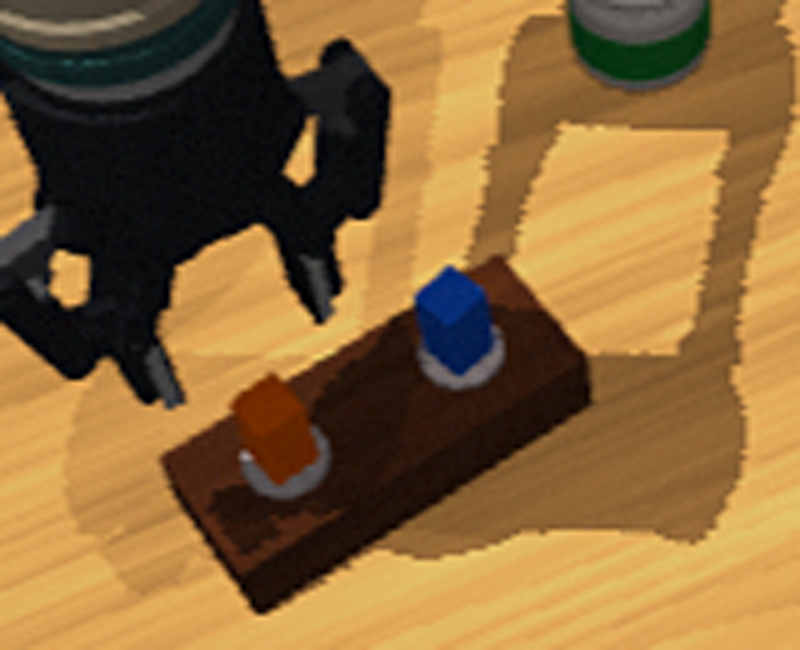

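The view from the side camera shows the fingers above and straddling the orange pin (275,430 in the crop), clear of the blue spare. I'll descend and grip.

```bash
python3 -m jog '{"offset":[[0.001,-0.008,0.03],[0.001,-0.008,0.06],[0.001,-0.008,0.09],[0.001,-0.008,0.12],[0.001,-0.008,0.15],[0.001,-0.008,0.18],[0.001,-0.008,0.2],[0.001,-0.008,0.215],[0.001,-0.008,0.225],[0.001,-0.008,0.228]],"rotation":[[0,0,0],[0,0,0],[0,0,0],[0,0,0],[0,0,0],[0,0,0],[0,0,0],[0,0,0],[0,0,0],[0,0,0]],"jaw":[50,50,50,50,50,50,50,50,50,50]}'
python3 -m jog '{"offset":[[0,0,0],[0,0,0],[0,0,0],[0,0,0],[0,0,0],[0,0,0],[0,0,0],[0,0,0],[0,0,0],[0,0,0]],"rotation":[[0,0,0],[0,0,0],[0,0,0],[0,0,0],[0,0,0],[0,0,0],[0,0,0],[0,0,0],[0,0,0],[0,0,0]],"jaw":[40,30,25,20,17,15,15,15,15,15]}' 60
python3 -c "
from h import *
o=observe();plan(525,-225.7,143,9);print(o['wrist_torque'])"
```

```text
time: 3.15
position: [525.2, -224.7, 42.1]
tool_rot: [0.997, 0.077, -0.0, 0.0]
wrist_force: [-0.1, -0.4, 0.3]
gripper_width: 49.9
time: 4.15
position: [525.5, -225.3, 42.8]
tool_rot: [0.997, 0.077, 0.0, 0.001]
wrist_force: [-1.8, -2.1, 6.1]
gripper_width: 19.1
t 4.15 pos [ 525.5 -225.3   42.8] F [-1.8 -2.1  6.1] w 19.1 off [-0.0016  0.0016 -0.3341] rot [ 0.0012 -0.0005 -0.0019]
[-0.45761142  0.25899367  0.02787802]
```

```bash
python3 -m jog '{"offset":[[0,0,-0.02],[0,0,-0.05],[0,0,-0.09],[0,0,-0.13],[0,0,-0.17],[0,0,-0.21],[0,0,-0.25],[0,0,-0.28],[0,0,-0.3],[0,0,-0.3]],"rotation":[[0,0,0],[0,0,0],[0,0,0],[0,0,0],[0,0,0],[0,0,0],[0,0,0],[0,0,0],[0,0,0],[0,0,0]],"jaw":[15,15,15,15,15,15,15,15,15,15]}'
python3 -c "
from h import *
o=observe();plan(511,206.3,133,9);print(o['wrist_torque'])
d=snap('scene','s2.png',(130,100,290,230),5)"
```

```text
time: 5.15
position: [525.7, -224.9, 133.3]
tool_rot: [0.997, 0.077, 0.001, 0.0]
wrist_force: [-0.3, -0.3, -0.9]
gripper_width: 19.2
t 5.15 pos [ 525.7 -224.9  133.3] F [-0.3 -0.3 -0.9] w 19.2 off [ 1.7350e-01 -1.4276e+00 -3.0000e-04] rot [ 0.001  -0.0013 -0.0021]
[-0.00993062 -0.05915811  0.00532808]
```

View pics/s2.png

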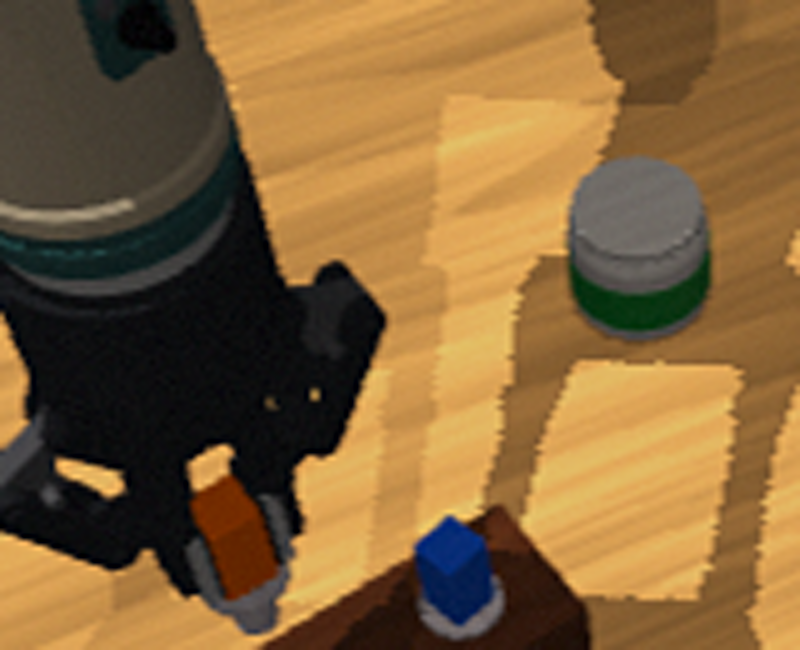

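```bash
python3 -c "
from h import *
for z in(99.5,99.5+25,99.5+29,99.5+67): print(z,(w2px('scene',[525.7,-224.9,z])-[130,100])*5)
for dx,dy in[(10,10),(10,-10),(-10,-10),(-10,10)]:
  v=R.from_euler('z',9,degrees=True).apply([dx,dy,0])+[525.7,-224.9,166.5]; print((w2px('scene',v)-[130,100])*5)
"
```

```text
99.5 [254.40864421 617.79031531]
124.5 [240.55914787 578.42371523]
128.5 [238.27163101 571.92154655]
166.5 [215.47835304 507.13263033]
[258.86287126 512.56465398]
[202.88561494 544.0346038 ]
[172.23383094 501.71813511]
[227.79853905 471.02934816]
```

```bash
python3 - <<'E'
from h import *
im=cv2.imread('/tmp/scene.png').astype(int);d=np.load('/tmp/d_scene.npy')
b,g,r=im[...,0],im[...,1],im[...,2]
m=(r>70)&(b<0.25*r)&(g<0.5*r)&(g>0.2*r);m[:,:165]=0;m[:,192:]=0;m[:190]=0;m[228:]=0
m&=(d>0)
v,u=np.nonzero(m);print(len(u),u.min(),u.max(),v.min(),v.max())
p=camera_params('scene');K=p['mtx'];z=d[v,u]
C=np.c_[(u-K[0,2])/K[0,0]*z,-(v-K[1,2])/K[1,1]*z,-z];X=C@Rc(p).T+p['position']
print(X.min(0).round(1),X.max(0).round(1))
br=r[v,u];print(np.percentile(br,[5,25,50,75,95]))
ng=R.from_euler('z',9,degrees=True).apply([[1,0,0],[0,-1,0]])
L=(X-[525.7,-224.9,99.5])@R.from_euler('z',9,degrees=True).as_matrix()
print('local',np.percentile(L,[2,50,98],axis=0).round(1))
for s in np.arange(30,70,5):
    q=L[(L[:,2]>=s)&(L[:,2]<s+5)]
    if len(q)>3: print(s,len(q),'x95',np.percentile(q[:,0],[50,90]).round(1),'y',np.percentile(q[:,1],[5,95]).round(1))
for y in range(188,230): print(y,''.join('#' if m[y,x] else '.' for x in range(160,196)),) if m[y].any() else 0
E
```

```text
259 168 191 195 227
[ 492.6 -232.3   30.9] [ 537.3 -205.9  169.9]
[ 74.9  98.  100.  115.  119. ]
local [[-27.2  -8.  -65.1]
 [  8.    1.2  61.2]
 [ 10.1  18.7  69. ]]
30 11 x95 [8.7 9.3] y [-6.2  6.1]
35 19 x95 [ 8.8 10. ] y [-8.3  8.7]
40 21 x95 [9.  9.8] y [-7.9  8.4]
45 20 x95 [8.7 9.1] y [-7.6  8.8]
50 23 x95 [8.8 9.8] y [-7.7  8.3]
55 20 x95 [9.  9.7] y [-6.9  9.4]
60 19 x95 [9.  9.6] y [-7.7  7.9]
65 113 x95 [1.9 8.9] y [-6.7  9.5]
195 ...............##...................
196 ..............####..................
197 ............######..................
198 ..........#########.................
199 .........###########................
200 ........#############...............
201 ........#############...............
202 .........#############..............
203 .........#############..............
204 .........##############.............
205 ..........#############.............
206 ...........############.............
207 ...........#############............
208 ............############............
209 ............############............
210 ............############............
211 .............############...........
212 .............############...........
213 .............############...........
214 ..............##.###.####...........
215 ..............###########...........
216 ..............#########.............
217 ...............#####................
218 ...............#####................
219 ...............###..................
225 ..............................##....
226 ............................#.#.....
227 ...........................#####....
```

The depth check shows the pin held upright (under 0.5° tilt) and centred within about 1 mm. Next I'll carry it over the boss.

```bash
python3 -m jog '{"offset":[[0.01,-0.05,0],[0.02,-0.15,0],[0.03,-0.26,0],[0.05,-0.38,0],[0.06,-0.5,0],[0.07,-0.6,0],[0.08,-0.7,0],[0.09,-0.77,0],[0.1,-0.8,0],[0.1,-0.8,0]],"rotation":[[0,0,0],[0,0,0],[0,0,0],[0,0,0],[0,0,0],[0,0,0],[0,0,0],[0,0,0],[0,0,0],[0,0,0]],"jaw":[15,15,15,15,15,15,15,15,15,15]}'
python3 - <<'E'
from h import *
plan(511,206.3,110,9)
# boss face by depth, both cameras
for n in('top','scene'):
    d=np.load('/tmp/d_%s.npy'%n);p=camera_params(n);K=p['mtx']
    v,u=np.mgrid[:420,:560];C=np.dstack([(u-K[0,2])/K[0,0]*d,-(v-K[1,2])/K[1,1]*d,-d])
    X=C@Rc(p).T+p['position']
    m=(d>0)&(np.hypot(X[...,0]-511,X[...,1]-206.3)<36)&(X[...,2]>55)
    q=X[m];c,rad=cv2.minEnclosingCircle(q[:,:2].astype(np.float32))
    uv=np.argwhere(m)[:,::-1].astype(np.float32);h=cv2.convexHull(uv)
    el=cv2.fitEllipse(h)
    W=np.array([px2w(n,a,b,60) for a,b in h[:,0]]);A=np.c_[2*W[:,:2],np.ones(len(W))];s=np.linalg.lstsq(A,(W[:,:2]**2).sum(1),rcond=None)[0]
    print(n,len(q),np.median(q[:,2]),c,rad,'fit',s[:2],np.sqrt(s[2]+s[0]**2+s[1]**2))
    im=cv2.imread('/tmp/%s.png'%n).sum(2);cu,cv_=w2px(n,[511,206.3,60]);
    R0=6;k=(np.hypot(u-cu,v-cv_)<R0)&(im<150);print(k.sum(),u[k].mean(),v[k].mean(),px2w(n,u[k].mean(),v[k].mean(),60))
E
```

```text
time: 6.2
position: [517.5, 18.5, 131.9]
tool_rot: [0.997, 0.078, -0.0, -0.0]
wrist_force: [0.5, 0.3, -1.6]
gripper_width: 19.2
t 6.2 pos [517.5  18.5 131.9] F [ 0.5  0.3 -1.6] w 19.2 off [ 0.0766 -0.6218  0.0731] rot [-0.0003  0.0007  0.0001]
top 611 60.39701142233912 (510.71734619140625, 206.95452880859375) 27.88050651550293 fit [510.85591476 206.82911416] 27.692297964059126
42 162.0952380952381 235.61904761904762 [510.56331207 206.24420396  60.        ]
scene 477 61.1131377555422 (511.28936767578125, 205.4911346435547) 29.584440231323242 fit [511.70962888 204.26759055] 29.041052172048467
26 381.03846153846155 145.34615384615384 [511.89565816 205.36009867  60.        ]
```

```bash
python3 -m jog '{"offset":[[0.005,-0.04,0],[0.015,-0.12,0.01],[0.03,-0.22,0.02],[0.04,-0.33,0.03],[0.055,-0.44,0.04],[0.065,-0.53,0.06],[0.072,-0.59,0.07],[0.076,-0.615,0.08],[0.077,-0.622,0.085],[0.077,-0.622,0.085]],"rotation":[[0,0,0],[0,0,0],[0,0,0],[0,0,0],[0,0,0],[0,0,0],[0,0,0],[0,0,0],[0,0,0],[0,0,0]],"jaw":[15,15,15,15,15,15,15,15,15,15]}'
python3 - <<'E'
from h import *
plan(511,206,97,9)
d=snap('scene','s3.png',(330,75,430,175),6)
im=cv2.imread('/tmp/scene.png').astype(int)
b,g,r=im[...,0],im[...,1],im[...,2]
m=(r>70)&(b<0.25*r)&(g<0.5*r)&(g>0.2*r)&(d>0)
v,u=np.nonzero(m);p=camera_params('scene');K=p['mtx'];z=d[v,u]
X=np.c_[(u-K[0,2])/K[0,0]*z,-(v-K[1,2])/K[1,1]*z,-z]@Rc(p).T+p['position']
o=observe();P=np.array(o['position']);P[2]-=33.8
L=(X-P)@R.from_euler('z',9,degrees=True).as_matrix()
k=(abs(L[:,0])<20)&(abs(L[:,1])<20)&(L[:,2]>20)&(L[:,2]<80);L=L[k];print(k.sum())
for s in np.arange(30,70,5):
    q=L[(L[:,2]>=s)&(L[:,2]<s+5)]
    if len(q)>3: print(s,len(q),'x',np.percentile(q[:,0],[50,90]).round(1),'y',np.percentile(q[:,1],[5,95]).round(1))
print('TCP px-> foot',[(w2px('scene',P+[0,0,h])-[330,75])*6 for h in(0,25,67)], 'bore',(w2px('scene',[511,206,60])-[330,75])*6)
E
```

```text
time: 7.2
position: [511.8, 204.3, 106.5]
tool_rot: [0.997, 0.077, -0.0, 0.0]
wrist_force: [-0.6, -0.1, -1.9]
gripper_width: 19.5
t 7.2 pos [511.8 204.3 106.5] F [-0.6 -0.1 -1.9] w 19.5 off [-0.0019 -0.0062  0.0315] rot [ 0.0007  0.0007 -0.0025]
79
30 8 x [8.4 8.8] y [-4.5  7.3]
35 7 x [8.8 9.4] y [-7.9  6.3]
40 6 x [ 9.2 10.1] y [-3.5  7.3]
45 10 x [8.6 9.5] y [-4.   6.7]
50 6 x [8.6 8.9] y [-1.5  7.9]
55 9 x [8.8 9.6] y [-4.2  8.5]
60 6 x [8.8 9. ] y [-3.   7.7]
65 27 x [6.3 9.1] y [-2.4  9.7]
TCP px-> foot [array([310.12011696, 398.01460547]), array([324.26823702, 346.68278805]), array([349.58630223, 254.82448492])] bore [306.28304184 419.65393425]
```

View pics/s3.png

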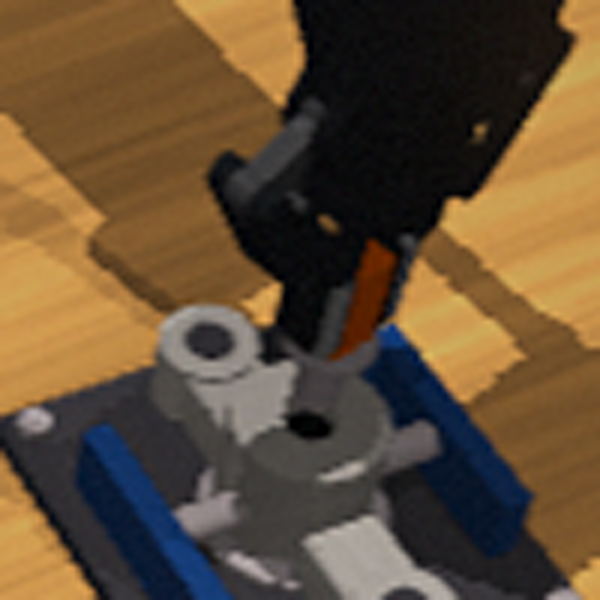

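```bash
python3 - <<'E'
from h import *
from scipy.optimize import least_squares
d=np.load('/tmp/d_scene.npy')
v,u=np.mgrid[:420,:560];p=camera_params('scene');K=p['mtx']
X=np.dstack([(u-K[0,2])/K[0,0]*d,-(v-K[1,2])/K[1,1]*d,-d])@Rc(p).T+p['position']
P=np.array([511.8,204.3,72.7])
L=X-P;rr=np.hypot(L[...,0],L[...,1])
m=(d>0)&(rr<12)&(L[...,2]>1)&(L[...,2]<22)
q=L[m];print(len(q),q.min(0),q.max(0))
f=least_squares(lambda c:np.hypot(q[:,0]-c[0],q[:,1]-c[1])-8,[0,0],loss='soft_l1');print('axis rel',f.x,np.std(f.fun))
m=(d>0)&(np.hypot(L[...,0],L[...,1])<22)&(L[...,2]>22)&(L[...,2]<30);q=L[m]
f=least_squares(lambda c:np.hypot(q[:,0]-c[0],q[:,1]-c[1])-16,[0,0],loss='soft_l1');print('flange rel',f.x,np.std(f.fun),len(q))
m=(d>0)&(np.hypot(X[...,0]-511,X[...,1]-206)<40)&(X[...,2]>40)&(X[...,2]<57);q=X[m]
f=least_squares(lambda c:np.hypot(q[:,0]-c[0],q[:,1]-c[1])-28,[511,206],loss='soft_l1',f_scale=.5);print('boss',f.x,np.std(f.fun),len(q))
im=cv2.imread('/tmp/scene.png').sum(2)
k=(np.hypot(u-381.3,v-145.4)<6)&(im<90);print('bore px',k.sum(),u[k].mean(),v[k].mean(),px2w('scene',u[k].mean(),v[k].mean(),60))
print(im[139:152,372:392])
E
```

```text
44 [-6.52443812 -8.74698811  1.58731863] [ 7.66809198  6.10782749 18.76218614]
axis rel [-1.47747366  0.01906066] 0.9894481642298346
flange rel [-3.2659053   0.25274194] 1.6068221124174284 30
boss [509.94973837 206.20892819] 8.27319854800034 188
bore px 25 381.08 145.44 [512.14474366 205.29034449  60.        ]
[[415 420 418 427 426 433 332 188 171 186 200 200 200 197 184 205 217 223
  221 204]
 [423 424 422 422 433 440 322 164 180 193 192 198 194 193 192 211 219 214
  223 213]
 [424 416 422 420 425 333 204 184 183 192 197 190 189 181 198 216 209 214
  212 214]
 [425 420 424 421 425 327 188 193 193 204 201 201 199 193 206 220 212 219
  213 219]
 [418 416 423 424 432 326 181 156 104 124 182 207 176 181 215 215 216 220
  210 209]
 [424 422 419 419 343 163  60  22  12  19  33  73 145 178 193 212 213 211
  217 217]
 [423 423 427 430 435 289   1   1   9  12  22   9  66 133 198 220 221 217
  208 219]
 [425 440 348 219 231 174  51   5  20  17  18   3   0 111 197 212 215 218
  213 211]
 [331 217 201 206 213 216 187 108  16  10   3   2  54 170 216 218 215 214
  218 212]
 [221 207 212 215 215 219 216 218 187 146 157 191 218 217 216 219 219 214
  212 218]
 [213 217 215 213 215 214 220 226 221 215 220 219 228 223 219 218 218 216
  212 212]
 [215 221 220 214 221 224 215 223 222 218 220 215 212 214 214 222 218 215
  217 253]
 [209 225 220 222 217 224 215 220 225 226 219 222 219 216 217 210 201 242
  280 279]]
```

```bash
python3 -c "
from h import *
plan(512.4,206.1,96,9)"

```

```text
t 7.25 pos [511.9 204.  106.7] F [ 0.1 -0.7 -0.9] w 19.0 off [ 0.0026 -0.0066  0.0355] rot [ 0.0007  0.0004 -0.0029]
```

```bash
python3 -m jog '{"offset":[[0.001,-0.003,0.005],[0.002,-0.006,0.01],[0.0026,-0.0066,0.015],[0.0026,-0.0066,0.02],[0.0026,-0.0066,0.025],[0.0026,-0.0066,0.03],[0.0026,-0.0066,0.034],[0.0026,-0.0066,0.036],[0.0026,-0.0066,0.037],[0.0026,-0.0066,0.037]],"rotation":[[0,0,0],[0,0,0],[0,0,0],[0,0,0],[0,0,0],[0,0,0],[0,0,0],[0,0,0],[0,0,0],[0,0,0]],"jaw":[15,15,15,15,15,15,15,15,15,15]}'
python3 -m jog '{"offset":[[0,0,0],[0,0,0.001],[0,0,0.002],[0,0,0.003],[0,0,0.004],[0,0,0.004],[0,0,0.004],[0,0,0.004],[0,0,0.004],[0,0,0.004]],"rotation":[[0,0,0],[0,0,0],[0,0,0],[0,0,0],[0,0,0],[0,0,0],[0,0,0],[0,0,0],[0,0,0],[0,0,0]],"jaw":[15,15,15,15,15,15,15,15,15,15]}'
```

```text
time: 8.25
position: [512.3, 207.1, 95.6]
tool_rot: [0.997, 0.077, 0.0, 0.0]
wrist_force: [-0.2, -0.7, -1.7]
gripper_width: 19.3
time: 9.25
position: [512.3, 207.1, 94.5]
tool_rot: [0.997, 0.077, 0.0, 0.0]
wrist_force: [-0.4, 0.1, -2.2]
gripper_width: 19.3
```

```bash
python3 -m jog '{"offset":[[0,0.001,0],[0,0.003,0.001],[0,0.003,0.002],[0,0.003,0.003],[0,0.003,0.004],[0,0.003,0.004],[0,0.003,0.004],[0,0.003,0.004],[0,0.003,0.004],[0,0.003,0.004]],"rotation":[[0,0,0],[0,0,0],[0,0,0],[0,0,0],[0,0,0],[0,0,0],[0,0,0],[0,0,0],[0,0,0],[0,0,0]],"jaw":[15,15,15,15,15,15,15,15,15,15]}'
```

```text
time: 10.25
position: [512.4, 206.2, 93.3]
tool_rot: [0.997, 0.077, -0.0, 0.0]
wrist_force: [-0.1, 0.1, -1.4]
gripper_width: 19.2
```

```bash
python3 -m jog '{"offset":[[0,0,0],[0,0,0.001],[0,0,0.001],[0,0,0.002],[0,0,0.002],[0,0,0.003],[0,0,0.003],[0,0,0.004],[0,0,0.004],[0,0,0.004]],"rotation":[[0,0,0],[0,0,0],[0,0,0],[0,0,0],[0,0,0],[0,0,0],[0,0,0],[0,0,0],[0,0,0],[0,0,0]],"jaw":[15,15,15,15,15,15,15,15,15,15]}'
```

```text
time: 11.25
position: [512.4, 206.2, 92.0]
tool_rot: [0.997, 0.077, -0.0, 0.0]
wrist_force: [-1.2, 0.5, -1.6]
gripper_width: 19.3
```

```bash
python3 -m jog '{"offset":[[0,0,0],[0,0,0.001],[0,0,0.001],[0,0,0.002],[0,0,0.002],[0,0,0.003],[0,0,0.003],[0,0,0.004],[0,0,0.004],[0,0,0.004]],"rotation":[[0,0,0],[0,0,0],[0,0,0],[0,0,0],[0,0,0],[0,0,0],[0,0,0],[0,0,0],[0,0,0],[0,0,0]],"jaw":[15,15,15,15,15,15,15,15,15,15]}'
```

```text
time: 12.25
position: [512.4, 206.2, 90.8]
tool_rot: [0.997, 0.077, -0.0, 0.0]
wrist_force: [-0.8, -0.2, -0.8]
gripper_width: 19.3
```

```bash
python3 -m jog '{"offset":[[0,0,0],[0,0,0.001],[0,0,0.002],[0,0,0.003],[0,0,0.004],[0,0,0.005],[0,0,0.006],[0,0,0.006],[0,0,0.006],[0,0,0.006]],"rotation":[[0,0,0],[0,0,0],[0,0,0],[0,0,0],[0,0,0],[0,0,0],[0,0,0],[0,0,0],[0,0,0],[0,0,0]],"jaw":[15,15,15,15,15,15,15,15,15,15]}'
```

```text
time: 13.25
position: [512.4, 206.2, 89.0]
tool_rot: [0.997, 0.077, -0.0, 0.0]
wrist_force: [-0.3, 0.7, -0.9]
gripper_width: 19.2
```

No contact 5 mm below the expected face height, so the foot appears to be in the bore. The plug should be felt next, at about 88.

```bash
python3 -m jog '{"offset":[[0,0,0],[0,0,0.001],[0,0,0.002],[0,0,0.003],[0,0,0.004],[0,0,0.005],[0,0,0.006],[0,0,0.007],[0,0,0.008],[0,0,0.008]],"rotation":[[0,0,0],[0,0,0],[0,0,0],[0,0,0],[0,0,0],[0,0,0],[0,0,0],[0,0,0],[0,0,0],[0,0,0]],"jaw":[15,15,15,15,15,15,15,15,15,15]}'
python3 -c "
from h import *
snap('scene','s4.png',(330,75,430,175),6)"
```

```text
time: 14.25
position: [512.5, 206.2, 87.5]
tool_rot: [0.997, 0.077, 0.0, 0.0]
wrist_force: [-2.9, -0.7, 5.3]
gripper_width: 19.1
```

View pics/s4.png

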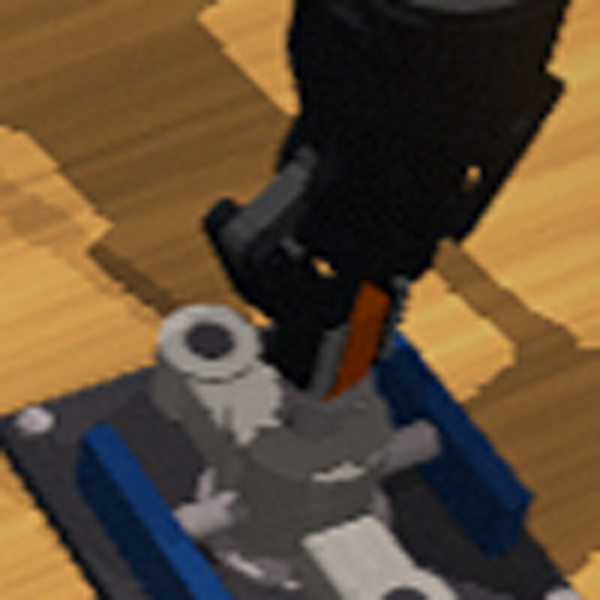

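The bore is no longer visible; the shank covers it and the plug pushes back at about 7 N. I'll press on, watching the forces.

```bash
python3 -m jog '{"offset":[[-0.001,0,0.002],[-0.001,0,0.004],[-0.001,0,0.006],[-0.001,0,0.008],[-0.001,0,0.01],[-0.001,0,0.012],[-0.001,0,0.014],[-0.001,0,0.016],[-0.001,0,0.016],[-0.001,0,0.016]],"rotation":[[0,0,0],[0,0,0],[0,0,0],[0,0,0],[0,0,0],[0,0,0],[0,0,0],[0,0,0],[0,0,0],[0,0,0]],"jaw":[15,15,15,15,15,15,15,15,15,15]}'
```

```text
time: 15.3
position: [512.5, 206.2, 82.9]
tool_rot: [0.997, 0.077, 0.001, -0.0]
wrist_force: [-1.8, 0.1, 6.8]
gripper_width: 19.4
```

```bash
python3 -m jog '{"offset":[[-0.001,0,0.003],[-0.001,0,0.006],[-0.001,0,0.009],[-0.001,0,0.012],[-0.001,0,0.015],[-0.001,0,0.018],[-0.001,0,0.021],[-0.001,0,0.024],[-0.001,0,0.024],[-0.001,0,0.024]],"rotation":[[0,0,0],[0,0,0],[0,0,0],[0,0,0],[0,0,0],[0,0,0],[0,0,0],[0,0,0],[0,0,0],[0,0,0]],"jaw":[15,15,15,15,15,15,15,15,15,15]}'
```

```text
time: 16.3
position: [512.4, 206.1, 75.7]
tool_rot: [0.997, 0.077, 0.001, -0.0]
wrist_force: [-2.1, -0.7, 6.3]
gripper_width: 19.5
```

```bash
python3 -m jog '{"offset":[[0,0,0.003],[0,0,0.006],[0,0,0.009],[0,0,0.011],[0,0,0.013],[0,0,0.015],[0,0,0.017],[0,0,0.017],[0,0,0.017],[0,0,0.017]],"rotation":[[0,0,0],[0,0,0],[0,0,0],[0,0,0],[0,0,0],[0,0,0],[0,0,0],[0,0,0],[0,0,0],[0,0,0]],"jaw":[15,15,15,15,15,15,15,15,15,15]}'
```

```text
time: 17.3
position: [512.4, 206.2, 70.7]
tool_rot: [0.997, 0.077, 0.001, -0.0]
wrist_force: [-1.5, -1.5, 6.3]
gripper_width: 19.4
```

Now in sub-millimetre steps until the flange is felt.

```bash
python3 -m jog '{"offset":[[0,0,0.001],[0,0,0.001],[0,0,0.002],[0,0,0.002],[0,0,0.003],[0,0,0.003],[0,0,0.004],[0,0,0.004],[0,0,0.004],[0,0,0.004]],"rotation":[[0,0,0],[0,0,0],[0,0,0],[0,0,0],[0,0,0],[0,0,0],[0,0,0],[0,0,0],[0,0,0],[0,0,0]],"jaw":[15,15,15,15,15,15,15,15,15,15]}'
```

```text
time: 18.3
position: [512.4, 206.2, 69.6]
tool_rot: [0.997, 0.077, 0.001, -0.0]
wrist_force: [-2.2, -0.6, 7.7]
gripper_width: 19.0
```

```bash
python3 -m jog '{"offset":[[0,0,0.0005],[0,0,0.001],[0,0,0.001],[0,0,0.0015],[0,0,0.002],[0,0,0.002],[0,0,0.002],[0,0,0.002],[0,0,0.002],[0,0,0.002]],"rotation":[[0,0,0],[0,0,0],[0,0,0],[0,0,0],[0,0,0],[0,0,0],[0,0,0],[0,0,0],[0,0,0],[0,0,0]],"jaw":[15,15,15,15,15,15,15,15,15,15]}'
```

```text
time: 19.3
position: [512.4, 206.2, 69.0]
tool_rot: [0.997, 0.077, 0.001, -0.0]
wrist_force: [-3.5, -0.8, 6.8]
gripper_width: 19.6
```

```bash
python3 -m jog '{"offset":[[0,0,0.0005],[0,0,0.001],[0,0,0.001],[0,0,0.0015],[0,0,0.002],[0,0,0.002],[0,0,0.002],[0,0,0.002],[0,0,0.002],[0,0,0.002]],"rotation":[[0,0,0],[0,0,0],[0,0,0],[0,0,0],[0,0,0],[0,0,0],[0,0,0],[0,0,0],[0,0,0],[0,0,0]],"jaw":[15,15,15,15,15,15,15,15,15,15]}'
```

```text
time: 20.3
position: [512.4, 206.2, 68.7]
tool_rot: [0.997, 0.077, 0.001, -0.0]
wrist_force: [-3.2, -0.6, 9.1]
gripper_width: 19.1
```

```bash
python3 -m jog '{"offset":[[0,0,0.0005],[0,0,0.0005],[0,0,0.001],[0,0,0.001],[0,0,0.001],[0,0,0.001],[0,0,0.001],[0,0,0.001],[0,0,0.001],[0,0,0.001]],"rotation":[[0,0,0],[0,0,0],[0,0,0],[0,0,0],[0,0,0],[0,0,0],[0,0,0],[0,0,0],[0,0,0],[0,0,0]],"jaw":[15,15,15,15,15,15,15,15,15,15]}'
```

```text
time: 21.3
position: [512.4, 206.1, 68.7]
tool_rot: [0.997, 0.077, 0.001, -0.0]
wrist_force: [-3.2, -0.8, 11.6]
gripper_width: 19.2
```

```bash
python3 -m jog '{"offset":[[0,0,0.0005],[0,0,0.0005],[0,0,0.001],[0,0,0.001],[0,0,0.0015],[0,0,0.0015],[0,0,0.0015],[0,0,0.0015],[0,0,0.0015],[0,0,0.0015]],"rotation":[[0,0,0],[0,0,0],[0,0,0],[0,0,0],[0,0,0],[0,0,0],[0,0,0],[0,0,0],[0,0,0],[0,0,0]],"jaw":[15,15,15,15,15,15,15,15,15,15]}'
```

```text
time: 22.3
position: [512.4, 206.1, 68.7]
tool_rot: [0.997, 0.077, 0.001, -0.0]
wrist_force: [-5.0, -2.1, 14.5]
gripper_width: 19.4
```

```bash
python3 -m jog '{"offset":[[0,0,0.0005],[0,0,0.001],[0,0,0.0015],[0,0,0.0015],[0,0,0.002],[0,0,0.002],[0,0,0.002],[0,0,0.002],[0,0,0.002],[0,0,0.002]],"rotation":[[0,0,0],[0,0,0],[0,0,0],[0,0,0],[0,0,0],[0,0,0],[0,0,0],[0,0,0],[0,0,0],[0,0,0]],"jaw":[15,15,15,15,15,15,15,15,15,15]}'
```

```text
time: 23.3
position: [512.5, 206.1, 68.7]
tool_rot: [0.997, 0.077, 0.001, -0.0]
wrist_force: [-5.4, -2.7, 17.2]
gripper_width: 19.2
```

```bash
python3 -m jog '{"offset":[[0,0,-0.002],[0,0,-0.004],[0,0,-0.006],[0,0,-0.008],[0,0,-0.009],[0,0,-0.009],[0,0,-0.009],[0,0,-0.009],[0,0,-0.009],[0,0,-0.009]],"rotation":[[0,0,0],[0,0,0],[0,0,0],[0,0,0],[0,0,0],[0,0,0],[0,0,0],[0,0,0],[0,0,0],[0,0,0]],"jaw":[15,15,15,15,15,15,15,15,15,15]}'
```

```text
time: 24.3
position: [512.4, 206.1, 68.8]
tool_rot: [0.997, 0.077, 0.001, -0.0]
wrist_force: [0.6, -0.3, 5.6]
gripper_width: 19.1
```

```bash
python3 -m jog '{"offset":[[0,0,-0.002],[0,0,-0.002],[0,0,-0.002],[0,0,-0.002],[0,0,-0.002],[0,0,-0.002],[0,0,-0.002],[0,0,-0.002],[0,0,-0.002],[0,0,-0.002]],"rotation":[[0,0,0],[0,0,0],[0,0,0],[0,0,0],[0,0,0],[0,0,0],[0,0,0],[0,0,0],[0,0,0],[0,0,0]],"jaw":[15,19,21,24,28,34,40,45,50,50]}' 30
python3 -m jog '{"offset":[[0,0,-0.02],[0,0,-0.05],[0,0,-0.1],[0,0,-0.15],[0,0,-0.2],[0,0,-0.27],[0,0,-0.34],[0,0,-0.4],[0,0,-0.44],[0,0,-0.45]],"rotation":[[0,0,0],[0,0,0],[0,0,0],[0,0,0],[0,0,0],[0,0,0],[0,0,0],[0,0,0],[0,0,0],[0,0,0]],"jaw":[50,50,50,50,50,50,50,50,50,50]}'
python3 - <<'E'
from h import *
d=snap('scene','s5.png',(330,75,430,175),6)
v,u=np.mgrid[:420,:560];p=camera_params('scene');K=p['mtx']
X=np.dstack([(u-K[0,2])/K[0,0]*d,-(v-K[1,2])/K[1,1]*d,-d])@Rc(p).T+p['position']
im=cv2.imread('/tmp/scene.png').astype(int);b,g,r=im[...,0],im[...,1],im[...,2]
m=(d>0)&(np.hypot(X[...,0]-511.5,X[...,1]-205.8)<20)
o=m&(r>60)&(b<.3*r)&(g<.55*r);print('orange z',np.percentile(X[o][:,2],[2,50,90,98]).round(1))
t=o&(X[...,2]>X[o][:,2].max()-3);A=np.c_[X[t][:,:2]-X[t][:,:2].mean(0),np.ones(t.sum())];print('top plane',t.sum(),np.linalg.lstsq(A,X[t][:,2],rcond=None)[0],X[t].mean(0))
f=m&~o;print('flange z',np.percentile(X[f][:,2],[5,25,50,75,95]).round(1))
E
```

```text
time: 25.3
position: [511.9, 206.1, 69.1]
tool_rot: [0.997, 0.077, 0.0, 0.0]
wrist_force: [0.2, 0.1, 0.2]
gripper_width: 49.9
time: 26.3
position: [512.7, 206.3, 206.2]
tool_rot: [0.997, 0.077, 0.002, -0.0]
wrist_force: [-0.6, -0.5, -0.9]
gripper_width: 49.9
orange z [ 68.2  93.7 103.8 104.9]
top plane 52 [2.47453578e-03 4.79971924e-03 1.03880789e+02] [512.35622153 205.81268193 103.88078919]
flange z [ 60.5  63.4  94.3 305.8 316.9]
```

View pics/s5.png

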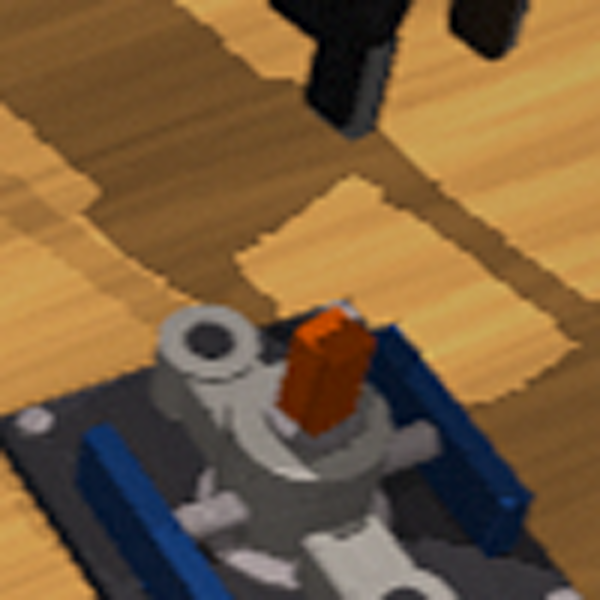

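```bash
python3 - <<'E'
from h import *
snap('top','t5.png')
for n in('scene','top'):
    d=np.load(f'/tmp/d_{n}.npy');im=cv2.imread(f'/tmp/{n}.png').astype(int);b,g,r=im[...,0],im[...,1],im[...,2]
    v,u=np.mgrid[:420,:560];p=camera_params(n);K=p['mtx']
    X=np.dstack([(u-K[0,2])/K[0,0]*d,-(v-K[1,2])/K[1,1]*d,-d])@Rc(p).T+p['position']
    rho=lambda x,y:np.hypot(X[...,0]-x,X[...,1]-y)
    ora=(r>60)&(b<.3*r)&(g<.55*r);blu=(b>60)&(r<.4*b)
    z=X[...,2]
    for nm,m in[('pin top102',ora&(rho(511.5,206)<8)&(z>98)),('flange64',~ora&(rho(511.5,206)<15)&(rho(511.5,206)>11)&(z>55)&(z<75)),('boss60',(rho(511.5,206)>19)&(rho(511.5,206)<25)&(z>55)&(z<75)),('spare top76',blu&(rho(512,-150)<9)&(z>71)),('spare fl38',~blu&(rho(512,-150)<15)&(rho(512,-150)>11)&(z<45)),('tin55',(rho(379,-13)<22)&(z<70))]:
        m&=d>0;print(n,nm,m.sum(),np.median(z[m]).round(1),X[m].mean(0).round(1))
E
```

```text
scene pin top102 40 103.4 [511.3 206.3 103.2]
scene flange64 54 64.9 [518.1 200.8  64.6]
scene boss60 123 61.4 [517.1 202.   61.4]
scene spare top76 64 76.9 [ 512.2 -150.1   76.9]
scene spare fl38 58 38.7 [ 519.3 -150.4   38.6]
scene tin55 267 56.2 [379.2 -13.1  56.3]
top pin top102 62 102.5 [511.4 205.9 102.6]
top flange64 60 63.9 [508.4 199.2  64.5]
top boss60 180 60.7 [509.  201.3  60.6]
top spare top76 72 76.4 [ 512.1 -150.    76.5]
top spare fl38 48 38.6 [ 505.9 -146.6   38.6]
top tin55 434 55.7 [379.  -13.   55.7]
```

The pin's top is 41.8 to 42.0 mm above the boss face in both cameras, against 42 when flush. The spare and tin are where they were.

```bash
python3 -c "
from h import *
finish_job();print(observe()['time'])"
```

```text
the job is handed in; nothing more can be done
the job is handed in; nothing more can be done
```

The orange-topped pin is pressed into the boss with its flange flush, released, and the job is handed in at about 26 s of the 72 s allowed.

- **Insertion:** The foot went into the bore at the position measured by the cameras, without touching the boss face, so no search was needed. The plug pushed back at about 7–8 N on the way down.
- **Seating:** The tool stopped going down at z = 68.7 mm (68.8 expected). The press reached about 17 N vertically, roughly 18 N with side force, well under 30 N. I eased off before opening the fingers.
- **Flushness:** The pin's top measures 42.0 mm above the boss in one camera and 41.8 mm in the other, against 42 mm when home. Its tilt is about 0.3°.
- **Bystanders:** The spare and the tin still measure where they were. I did not re-measure the tape and screwdriver, but the arm never went near them.
- **Disagreements:**
  - The two cameras differed by about 2 mm on where to place the tool over the bore, so I used the average and it fitted.
  - The side camera reads heights about 1 mm high everywhere.
  - When the fingers closed on the pin in the rack, the wrist read about 6 N upward, probably the fingertips brushing the flange.

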